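# Pop the pink lid off a manicure-desk pot

## Task

Pick up the C-shaped lid puller by its black handle, slide its fork under the rim of the pink lid and pull straight up until the snug lid pops off its pot. Then stand the puller upright on the pink mat, with the lid still resting on its fork, and let go. Don't touch the lid with the gripper, and leave the mint and cream lids and the two bottles where they are.

Things in the scene. Friction and masses are not known exactly. Their poses are not given: they have to be found in the camera images.
- puller_grip (a point): Centre of the puller's black handle, 106 mm above the puller's underside. Handle 30 (x) by 20 (y) by 52 mm tall, gripped from above, fingers closing along y. The yellow metal puller (0.2 kg) stands upright on its fork, a C seen from the side: fork below, back post, arm under the handle (arm's underside 70 mm, top 78 mm above the puller's underside). Axes: x out of the open end, z up.
- puller_fork (a point): Middle of the fork's slot, 103 mm straight below puller_grip, same axes; the pot's neck belongs here when hooked. Fork 6 mm thick (point at half thickness), two tines 10 mm wide, 48 mm apart inside, 68 mm outside, from x = -65 to +50 mm, with lips 3 mm higher on the last 6 mm of the tips. The back post's inner face is at x = -55 mm.
- lid_pink_rim (a point): Pink round lid (40 g), to be pulled off; centre of its rim's underside, 65 mm above the desk when seated, z up. Rim 72 mm across, 5 mm thick; body above 56 mm across, top 36.5 mm above this point; hollow 40 mm wide, 30 mm deep. Sprung rubber nubs hold it with about 6 to 15 N for the first 8 mm of upward travel; after 30 mm it is clear of the neck.
- pot_pink_neck (a point): Pot of the pink lid, white with a pink band, 68 mm across, fixed: point on its axis, 54 mm above the desk, in the middle of the gap between its shoulder (43 mm up) and the seated lid's rim (65 mm up), open all round. Neck 30 mm across, top 95 mm up. Two like pots stand beside it in a row across the robot's view (along world y), centres at least 125 mm apart.
- mat: Pink flat mat, 180 by 180 by 4 mm, fixed on the desk; origin at the centre of its underside, axes along its sides.
- lid_mint_rim (a point): Mint-green lid of another pot, same shape as the pink one; point at the centre of its rim's underside; leave alone
- lid_cream_rim (a point): Cream lid of another pot, same shape as the pink one; point at the centre of its rim's underside; leave alone
- polish_mid (a point): Small red bottle with a black cap, 32 mm across, 75 mm tall, loose, standing beyond the pots; point half-way up; leave alone
- toner_mid (a point): Clear bottle with a pink cap, 44 mm across, 125 mm tall, loose, standing beyond the pots; point half-way up; leave alone
Not all that is in view belongs to the job. Of the things that look like the part that bears puller_grip, take the one that is nearest to the robot's base at the start.

How it is judged:
By the outcome, as a careful person would: the job done as asked, in the order asked, and still so for the second after the job is handed in, with the robot touching nothing.
It also fails if it takes over 56 s, if anything falls off the work surface, if the arm or the gripper's body presses on something with over 40 N, if the wrist force passes 120 N, or if a joint passes its speed limit or range.

## Robot

A 6-joint arm with a two-finger parallel gripper is mounted at the origin on the work surface. World frame = base frame: x ahead of the robot, y to its left, z up, the work surface at z = 0. Lengths are in m, angles in rad, forces in N, time in s.
With the tool pointing down it reaches from about 0.375 to 0.9 m from the base axis. Payload 3.1 kg.
Tool frame: the origin (TCP) lies between the finger pads; the fingertips stand 25 mm ahead of it and the grasp point (between the pads) lies 6 mm ahead of it; x points along the fingers, y is the direction in which the jaws open and shut, and the axes are right-handed (so a half turn about x gives the same grasp; the last joint's range is limited). The gripper opens to 85 mm and grips with 20 to 120 N. Pads are 22 mm wide; open, the fingers measure 114 mm over their backs; the gripper's body (76 mm by 85 mm) begins 54 mm behind the grasp point. The pads swing forward as they close: fully open they stand 13 mm farther back than shut.
Start: joints at [-1.28, 0.527, 1.433, -0, 1.181, -0.178], TCP at [0.283, -0.557, 0.256] pointing down, gripper open.
Joint ranges: [-3.08, 3.08], [-0.75, 2.2], [0.22, 2.44], [-1.43, 4.57], [0, 2.65], [-2.85, 2.85]. Speed limits (rad/s): [2.79, 2.79, 3.14, 3.14, 3.14, 3.14].

## Interface

Orientations are given as a unit quaternion [x, y, z, w].
In Python, from station import manip, viewer, workorder gives the robot as it stands.
- The arm moves only by the shell command python3 -m crank 'ROWS' [FORCE]. ROWS is JSON, one flat list of numbers, 5 for each row, row after row: the opening, from 0 (shut) to 1 (fully open), then the shift along the world's x, y, z in mm, then the turn about the world's z in rad. A call has 1 to 10 rows; each row is the pose to reach, as a shift and turn from the pose commanded when the call began; what a row does not reach only later rows make up. A row lasts 1/8 s, in which the tool goes at most 62.5 mm and 10.7 degrees, less where a joint would pass 70% of its speed; a pose out of reach is approached as far as the arm can. A call with a gripper value outside its range is refused whole. The fingers move at their own pace and stop on an object; FORCE is the grip in N (left out, the last holds). Time passes only in rows, so rows that repeat a pose let the fingers close. It gives the time, the measured TCP pose, the force and the opening at its end, in the units of the state.
- manip.sense(): the state, without advancing time (a new reading comes with each control period).
- viewer.snapshot(name): name is "scene" or "top" or "wrist"; returns a dict with "img" (384x512x3 uint8, red, green, blue), "range_z" (384x512 float32, m along the optical axis (not along the pixel's ray), 0 where there is no reading), "fx", "fy", "cx", "cy" (pixels), "origin" and "attitude" of the camera in the world. Camera axes: x right, y down, z forward; pixel columns grow to the right and rows downward; lengths in m; the calibration is good to about 2 mm. A picture is of the moment at which its call begins.
- workorder.sign_off(): hands the job in, once; it reports no verdict.
The state is a dict: "t": time; "q": joint angles; "qd": joint speeds; "tau": joint torques, N m; "tcp_pos": TCP position; "tool_rot": TCP orientation; "force": force on the tool from outside, world axes, zero at the start; "ft_torque": the same for the moment, N m; "finger_gap": opening from 0.0 (shut) to 1.0 (fully open).
Only numpy, scipy, OpenCV 4.12 (cv2) and the standard library are available. Lean on these libraries where they do the work, as an engineer would, in place of code of your own. Each camera call takes 0.05 s, during which the arm holds its last target.

## Working session

There is one attempt and no reset: what is moved stays moved. The work goes in short steps, Python scripts to look and compute and a shell command to move; the robot and the scene stay as the last step left them, time stands still between calls to the robot, and variables do not carry over. Pictures are saved under pics/ and viewed, and the job is handed in when it is done.

```bash
ls; mkdir -p pics
cat > h.py <<'E'
import numpy as np, cv2
from station import manip, viewer, workorder
from scipy.spatial.transform import Rotation as R
def snap(n):
    s=viewer.snapshot(n); np.savez(f'{n}.npz',**{k:np.array(v) for k,v in s.items()}); return s
def load(n): return dict(np.load(f'{n}.npz'))
def rot(s):
    a=np.array(s['attitude']); return a if a.shape==(3,3) else R.from_quat(a).as_matrix()
def pts(s):
    z=s['range_z']; v,u=np.mgrid[:z.shape[0],:z.shape[1]]
    c=np.stack([(u-s['cx'])/s['fx']*z,(v-s['cy'])/s['fy']*z,z],-1)
    return c@rot(s).T+np.array(s['origin'])
def ray(s,u,v,h):
    d=rot(s)@np.array([(u-s['cx'])/s['fx'],(v-s['cy'])/s['fy'],1]); o=np.array(s['origin']); return o+d*(h-o[2])/d[2]
def save(im,name): cv2.imwrite(f'pics/{name}.png',cv2.cvtColor(im,cv2.COLOR_RGB2BGR))
E
python3 - <<'E'
from h import *
print(manip.sense())
for n in ['scene','top','wrist']:
    s=snap(n); save(s['img'],n+'0'); print(n,s['origin'],s['attitude'],s['fx'])
E
```

```text
pics
{'t': 0.0, 'q': array([-1.27951628e+00,  5.28459777e-01,  1.43390861e+00, -1.70308777e-05,
        1.18143744e+00, -1.78478537e-01]), 'qd': array([ 0.00248233,  0.00075202, -0.00139643, -0.00159388, -0.00044768,
       -0.00105171]), 'tau': array([-7.97968369e-05, -4.42356384e+01, -1.78023165e+01, -3.89771512e-04,
        8.39491084e-03, -2.99527549e-07]), 'tcp_pos': array([ 0.28275632, -0.55662252,  0.2553355 ]), 'tool_rot': array([-0.68764073, -0.16534489,  0.68774007, -0.16378306]), 'force': array([ 0.11077116,  0.36447929, -0.14788122]), 'ft_torque': array([ 0.0126515 , -0.03106127, -0.06095152]), 'finger_gap': 1.0002202403471563}
scene [ 1.02238519 -0.97444944  1.01503986] [ 0.8876851   0.22398054 -0.10798964 -0.38753854] 429.5252503399023
top [ 0.36105264 -0.08974649  1.53771551] [ 0.7069421  -0.70530705  0.04124302 -0.03276979] 441.50812593087744
wrist [ 0.34144371 -0.52849444  0.37275145] [ 0.84492254 -0.51887352 -0.06877601  0.11020903] 335.3269611719796
```

View pics/scene0.png

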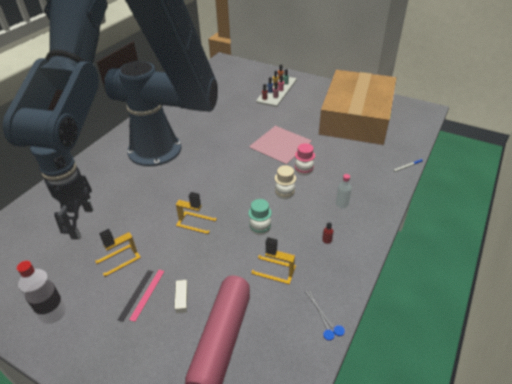

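View pics/top0.png

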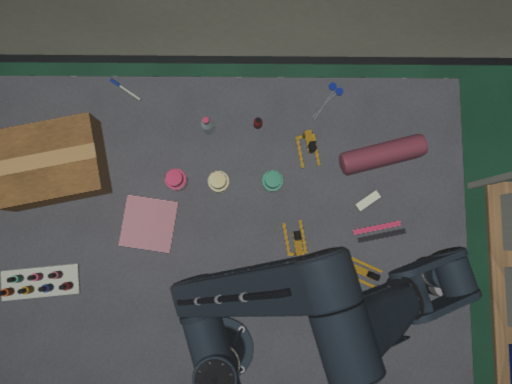

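View pics/wrist0.png

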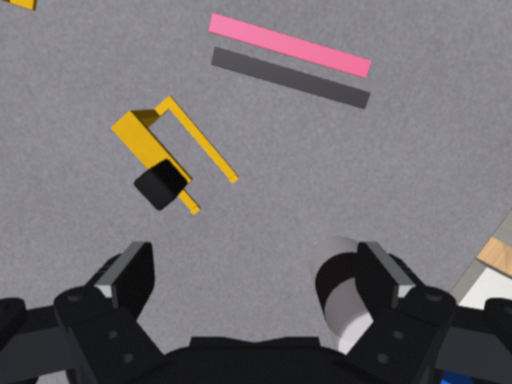

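Run:
```python
from h import *
s=load('top')
for n,u,v,h in [('A',373,275,.132),('B',298,236,.132),('C',313,147,.132),('pink',176,180,.1),('cream',218,181,.1),('mint',273,181,.1),('mat',149,224,.004),('base',230,345,.1),('polish',258,123,.075),('toner',206,121,.125)]:
    p=ray(s,u,v,h); print(n,p.round(3),np.hypot(*p[:2]).round(3))
P=pts(s); hs=cv2.cvtColor(s['img'],cv2.COLOR_RGB2HSV)
# lids : points by height >0.085
im=cv2.resize(s['img'][90:300,100:420],None,fx=2.5,fy=2.5,interpolation=cv2.INTER_CUBIC); save(im,'topcrop')
s2=load('scene'); im=cv2.resize(s2['img'][130:290,80:340],None,fx=3,fy=3,interpolation=cv2.INTER_CUBIC); save(im,'scenecrop')
```

```text
A [ 0.254 -0.482  0.132] 0.545
B [ 0.376 -0.246  0.132] 0.449
C [ 0.664 -0.297  0.132] 0.727
pink [0.559 0.149 0.1  ] 0.578
cream [0.556 0.012 0.1  ] 0.556
mint [ 0.556 -0.169  0.1  ] 0.581
mat [0.418 0.255 0.004] 0.49
base [ 0.033 -0.031  0.1  ] 0.046
polish [ 0.758 -0.12   0.075] 0.767
toner [0.75  0.051 0.125] 0.752
```

View pics/topcrop.png

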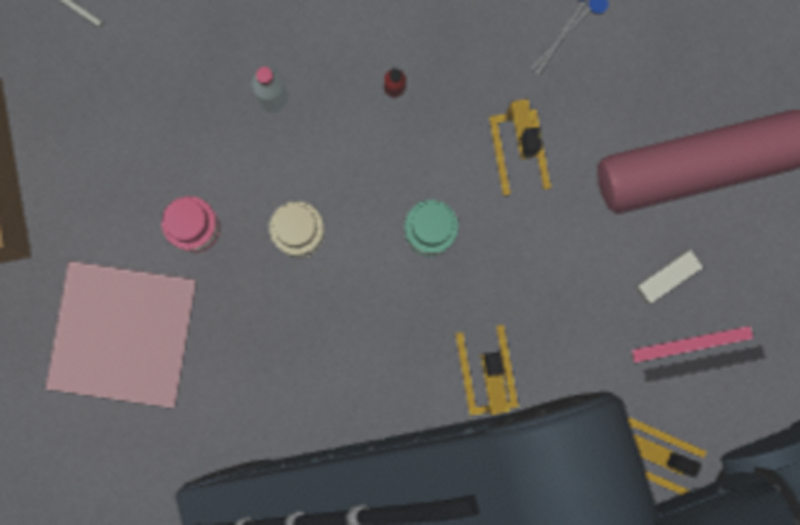

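View pics/scenecrop.png

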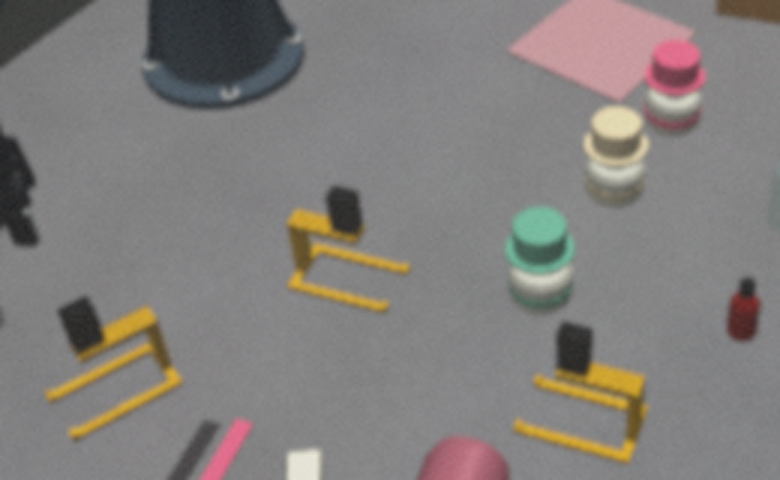

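Run:
```python
from h import *
st=manip.sense(); M=R.from_quat(st['tool_rot']).as_matrix(); print('toolx',M[:,0].round(3),'jaw y',M[:,1].round(3))
for n in ['top','scene']:
    s=load(n); P=pts(s); Z=P[...,2]; hs=cv2.cvtColor(s['img'],cv2.COLOR_RGB2HSV)
    d=s['range_z']>0
    print(n,'desk z',np.median(Z[d&(abs(Z)<.02)]).round(4), 'mat z',)
    reg=lambda x,y,r:(np.hypot(P[...,0]-x,P[...,1]-y)<r)
    for nm,x,y in [('pink',.559,.149),('cream',.556,.012),('mint',.556,-.169)]:
        m=d&reg(x,y,.05)&(Z>.092)&(Z<.11); q=P[m]; c,r=cv2.minEnclosingCircle(q[:,:2].astype(np.float32)) if len(q) else (0,0)
        print(nm,m.sum(),q.mean(0).round(4),np.round(c,4),round(r,4))
    m=d&reg(.376,-.246,.04)&(Z>.12)&(Z<.145); q=P[m]; print('handle top',m.sum(),q.mean(0).round(4),q.min(0).round(4),q.max(0).round(4))
    m=d&reg(.376,-.246,.1)&(hs[...,0]>12)&(hs[...,0]<32)&(hs[...,1]>140); q=P[m]
    f=q[q[:,2]<.02]; print('fork',len(f),f.min(0).round(4),f.max(0).round(4))
    # mat
    m=d&(abs(Z)<.02)&reg(.418,.255,.16)&((hs[...,0]>165)|(hs[...,0]<8))&(hs[...,1]>45)
    q=P[m].astype(np.float32); print('mat',m.sum(),cv2.minAreaRect(q[:,:2]),q[:,2].mean())
```

```text
toolx [-0.001  0.002 -1.   ] jaw y [ 0.453 -0.892 -0.002]
top desk z -0.0009 mat z
pink 225 [0.5663 0.1559 0.1004] [0.5671 0.157 ] 0.0286
cream 227 [0.5598 0.0124 0.1002] [0.5602 0.0127] 0.0279
mint 224 [ 0.5626 -0.1686  0.1006] [ 0.5629 -0.168 ] 0.028
handle top 60 [ 0.3786 -0.2462  0.1283] [ 0.3636 -0.256   0.1219] [ 0.3922 -0.2365  0.1364]
fork 140 [ 0.3157 -0.2879 -0.0039] [ 0.4295 -0.2073  0.0184]Traceback (most recent call last):
  File "<stdin>", line 16, in <module>
cv2.error: OpenCV(4.12.0) /io/opencv/modules/imgproc/src/convhull.cpp:143: error: (-215:Assertion failed) total >= 0 && (depth == CV_32F || depth == CV_32S) in function 'convexHull'
```

Run:
```python
from h import *
for n in ['top','scene']:
    s=load(n); P=pts(s); Z=P[...,2]; hs=cv2.cvtColor(s['img'],cv2.COLOR_RGB2HSV)
    d=s['range_z']>0
    reg=lambda x,y,r:(np.hypot(P[...,0]-x,P[...,1]-y)<r)
    for x,y in [(.559,.149),(.556,.012),(.556,-.169)]:
        q=P[d&reg(x,y,.06)&(Z>.092)&(Z<.11)]; c,r=cv2.minEnclosingCircle(q[:,:2].astype(np.float32)); print(n,np.round(c,4),round(r,4))
    m=d&reg(.376,-.246,.11)&(hs[...,0]>12)&(hs[...,0]<32)&(hs[...,1]>140); q=P[m]
    lo=q[(q[:,2]<.018)]
    yr=-.25
    for side in (0,1):
        t=lo[(lo[:,1]<-.247)==side]; t=t[(t[:,0]>.335)]
        l=cv2.fitLine(t[:,:2].astype(np.float32),cv2.DIST_HUBER,0,.001,.001).ravel(); print('tine',side,len(t),np.arctan(l[1]/l[0]).round(3),l[2:].round(4),t.min(0).round(4),t.max(0).round(4))
    q=P[d&reg(.376,-.246,.04)&(Z>.122)&(Z<.14)].astype(np.float32); print('handle',len(q),q.mean(0),cv2.minAreaRect(q[:,:2]))
    m=d&(abs(Z)<.02)&reg(.418,.255,.16)&((hs[...,0]>160)|(hs[...,0]<10))&(hs[...,1]>40)
    q=np.ascontiguousarray(P[m][:,:2],dtype=np.float32); print('mat',m.sum(),cv2.minAreaRect(q), q.mean(0))
```

```text
top [0.5671 0.157 ] 0.0286
top [0.5602 0.0127] 0.0279
top [ 0.5629 -0.168 ] 0.028
tine 0 49 0.171 [ 0.3767 -0.2169] [ 0.3362 -0.2253 -0.0028] [ 0.4189 -0.2082  0.0129]
tine 1 58 0.172 [ 0.3829 -0.2745] [ 0.3364 -0.2848 -0.0039] [ 0.4295 -0.2639  0.0163]Traceback (most recent call last):
  File "<stdin>", line 14, in <module>
cv2.error: OpenCV(4.12.0) /io/opencv/modules/imgproc/src/convhull.cpp:143: error: (-215:Assertion failed) total >= 0 && (depth == CV_32F || depth == CV_32S) in function 'convexHull'
```

Run:
```python
from h import *
for n in ['top','scene']:
    s=load(n); P=pts(s); Z=P[...,2]; hs=cv2.cvtColor(s['img'],cv2.COLOR_RGB2HSV)
    d=s['range_z']>0
    reg=lambda x,y,r:(np.hypot(P[...,0]-x,P[...,1]-y)<r)
    if n=='scene':
      for x,y in [(.559,.149),(.556,.012),(.556,-.169)]:
        q=P[d&reg(x,y,.06)&(Z>.095)&(Z<.11)]; c,r=cv2.minEnclosingCircle(np.ascontiguousarray(q[:,:2],np.float32)); print(n,np.round(c,4),round(r,4))
    q=np.ascontiguousarray(P[d&reg(.376,-.246,.04)&(Z>.122)&(Z<.14)][:,:2],np.float32); print('handle',len(q),q.mean(0),cv2.minAreaRect(q))
    print(hs[224,149] if n=='top' else hs[145,280])
    m=d&(abs(Z)<.02)&reg(.418,.255,.16)&((hs[...,0]>160)|(hs[...,0]<10))&(hs[...,1]>40)
    q=np.ascontiguousarray(P[m][:,:2],np.float32); print('mat',m.sum(),cv2.minAreaRect(q), q.mean(0))
```

```text
handle 59 [ 0.3788523  -0.24618727] ((0.3778512477874756, -0.24623751640319824), (0.019533734768629074, 0.028604913502931595), 89.97296142578125)
[176  47 164]
mat 2605 ((0.4516974687576294, 0.25496259331703186), (0.17866040766239166, 0.23950691521167755), 81.72650146484375) [0.42065153 0.2587744 ]
scene [0.5695 0.1587] 0.0321
scene [0.5594 0.0123] 0.0302
scene [ 0.5631 -0.1681] 0.0309
handle 65 [ 0.38060516 -0.24825741] ((0.37909793853759766, -0.24523457884788513), (0.0327906608581543, 0.02427622303366661), 6.4993791580200195)
[177  55 198]
mat 1193 ((0.45003461837768555, 0.25597959756851196), (0.18832804262638092, 0.24782182276248932), 79.03301239013672) [0.42056972 0.25635958]
```

```bash
python3 -m crank '[1,14,45,0,-0.05, 1,28,90,0,-0.1, 1,42,135,0,-0.15, 1,56,180,0,-0.2, 1,70,225,0,-0.25, 1,84,270,0,-0.3, 1,66,290,0,-0.3, 1,66,300,0,-0.3, 1,66,300,0,-0.3]'
python3 - <<'E'
from h import *
s=snap('wrist'); save(s['img'],'wrist1'); st=manip.sense(); print(st['tcp_pos'],R.from_quat(st['tool_rot']).as_matrix()[:,1])
s=snap('top'); save(s['img'],'top1')
E
```

```text
t: 1.27
tcp_pos: [0.3494, -0.2575, 0.2565]
tool_rot: [0.705, 0.06, -0.704, 0.06]
force: [0.9, 0.3, 0.4]
finger_gap: 0.994
[ 0.34964125 -0.25825203  0.25655514] [ 0.1687567  -0.98565645  0.00159398]
```

View pics/wrist1.png

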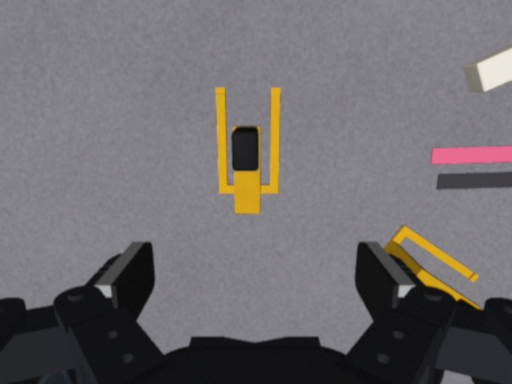

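Run:
```python
from h import *
s=load('wrist'); P=pts(s); Z=P[...,2]; hs=cv2.cvtColor(s['img'],cv2.COLOR_RGB2HSV); d=s['range_z']>0
reg=np.hypot(P[...,0]-.379,P[...,1]+.246)
q=P[d&(reg<.04)&(Z>.125)&(Z<.14)]; print('z',np.median(q[:,2])); q=np.ascontiguousarray(q[:,:2],np.float32); print('handle',len(q),q.mean(0),cv2.minAreaRect(q))
m=d&(hs[...,0]>12)&(hs[...,0]<32)&(hs[...,1]>140)&(Z<.02)&(reg<.12); v,u=np.nonzero(m)
for side in (0,1):
    k=((u>248)==side)&(v<178); pp=np.array([ray(s,a,b,.006) for a,b in zip(u[k],v[k])])
    l=cv2.fitLine(pp[:,:2].astype(np.float32),cv2.DIST_HUBER,0,.001,.001).ravel()
    yaw=np.arctan(l[1]/l[0]); ax=np.array([np.cos(yaw),np.sin(yaw)]); print(side,yaw,l[2:],'tip',(pp[:,:2]@ax).max(), 'lat',(l[2:]@[-ax[1],ax[0]]))
```

```text
z 0.12936946062689503
handle 1080 [ 0.37975773 -0.2465018 ] ((0.37937235832214355, -0.2464292347431183), (0.02955099195241928, 0.01943408139050007), 9.60240650177002)
0 0.17286037 [ 0.37681895 -0.21749818] tip 0.3801555547108403 lat -0.27906993
1 0.16773367 [ 0.38634345 -0.27441826] tip 0.38166400619035906 lat -0.33506638
```

```bash
python3 -m crank '[1,30,11,0,0, 1,30,11,0,0, 1,30,11,-45,0, 1,30,11,-80,0, 1,30,11,-110,0, 1,30,11,-130,0, 1,30,11,-144,0, 1,30,11,-144,0, 1,30,11,-144,0]'
python3 - <<'E'
from h import *
s=snap('wrist'); save(s['img'],'wrist2'); st=manip.sense(); print(st['tcp_pos'],st['force'])
E
```

```text
t: 2.5
tcp_pos: [0.379, -0.247, 0.1126]
tool_rot: [0.705, 0.06, -0.704, 0.06]
force: [0.3, 0.7, 0.5]
finger_gap: 1.002
[ 0.37912632 -0.24695787  0.11280197] [ 0.13191952  0.57860532 -0.71579727]
```

View pics/wrist2.png

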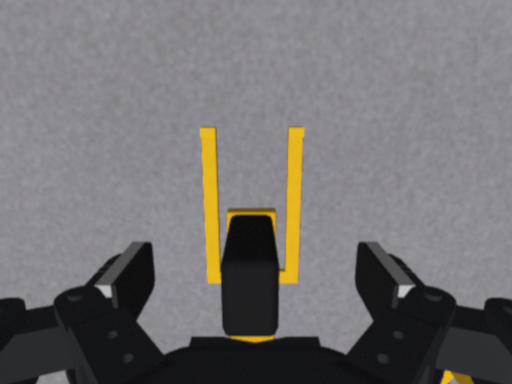

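Handle (≈250,275) sits centred between the open pads. Close with firm grip, then lift.

```bash
python3 -m crank '[0,0,0,0,0, 0,0,0,0,0, 0,0,0,0,0, 0,0,0,0,0, 0,0,0,0,0, 0,0,0,0,0, 0,0,0,0,0, 0,0,0,0,0]' 80
python3 -m crank '[0,0,0,10,0, 0,0,0,30,0, 0,0,0,60,0, 0,0,0,90,0, 0,0,0,90,0, 0,0,0,90,0]'
python3 - <<'E'
from h import *
for n in ['wrist','scene','top']:
  s=snap(n); save(s['img'],n+'3')
st=manip.sense(); print(st['tcp_pos'],st['force'],st['ft_torque'])
E
```

```text
t: 3.55
tcp_pos: [0.379, -0.2462, 0.1125]
tool_rot: [0.705, 0.06, -0.704, 0.06]
force: [-0.2, 1.5, 4.7]
finger_gap: 0.222
t: 4.3
tcp_pos: [0.3784, -0.2457, 0.2017]
tool_rot: [-0.704, -0.06, 0.705, -0.06]
force: [-0.9, 0.3, -3.1]
finger_gap: 0.221
[ 0.37829463 -0.245617    0.20112101] [-0.21551036  0.23159068 -2.34095322] [-0.01911024 -0.05752737 -0.00368958]
```

View pics/wrist3.png

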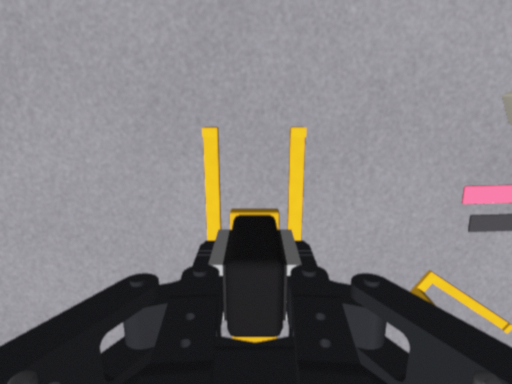

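View pics/scene3.png

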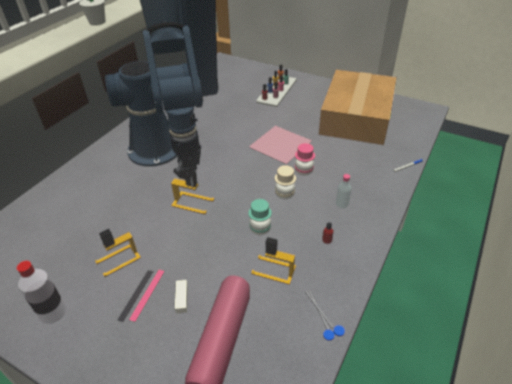

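View pics/top3.png

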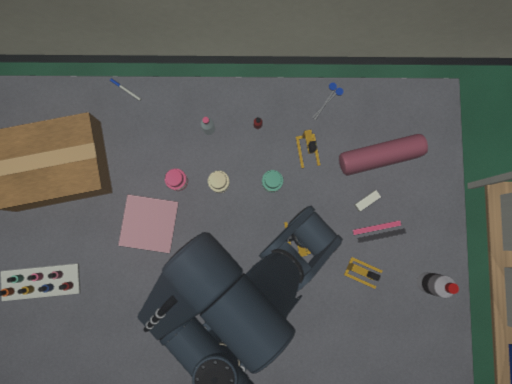

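```bash
python3 -m crank '[0,2,20,0,0, 0,8,60,0,0, 0,15,105,0,0, 0,23,150,0,0, 0,31,195,0,0, 0,39,240,0,0, 0,47,290,0,0, 0,55,335,0,0, 0,62,370,0,0, 0,62,380,0,0]'
python3 -m crank '[0,0,0,0,0, 0,0,0,0,0]'
python3 - <<'E'
from h import *
for n in ['wrist','scene','top']:
  s=snap(n); save(s['img'],n+'4')
  P=pts(s); Z=P[...,2]; hs=cv2.cvtColor(s['img'],cv2.COLOR_RGB2HSV); d=s['range_z']>0
  m=d&(np.hypot(P[...,0]-.567,P[...,1]-.157)<.05)&(((hs[...,0]>155)|(hs[...,0]<10))&(hs[...,1]>100))
  for lo,hi in [(.094,.108),(.062,.076)]:
    q=P[m&(Z>lo)&(Z<hi)]
    if len(q)>5: c,r=cv2.minEnclosingCircle(np.ascontiguousarray(q[:,:2],np.float32)); print(n,lo,len(q),np.round(c,4),round(r,4),np.median(q[:,2]))
  # colour mask of top, ray at .1015
st=manip.sense(); print(st['tcp_pos'],R.from_quat(st['tool_rot']).as_matrix()[:,:2].round(4).tolist())
E
```

```text
t: 5.7
tcp_pos: [0.44, 0.1362, 0.2018]
tool_rot: [-0.704, -0.061, 0.705, -0.061]
force: [0.4, -0.7, -2.5]
finger_gap: 0.223
t: 5.95
tcp_pos: [0.4403, 0.133, 0.2021]
tool_rot: [-0.704, -0.06, 0.705, -0.06]
force: [-0.3, -0.0, -2.4]
finger_gap: 0.223
wrist 0.094 2845 [0.5614 0.1569] 0.0268 0.10097522770897213
wrist 0.062 1944 [0.5664 0.1579] 0.0357 0.06961816467380545
scene 0.094 140 [0.5677 0.1556] 0.03 0.10184691400382062
scene 0.062 57 [0.5683 0.1573] 0.0358 0.07125464617864319
top 0.094 216 [0.5667 0.1561] 0.0278 0.10034899465886571
top 0.062 79 [0.5666 0.1567] 0.0353 0.07018869652775428
[0.44086593 0.13279211 0.2022894 ] [[-0.0003, 0.1673], [-0.0002, -0.9859], [-1.0, 0.0001]]
```

View pics/wrist4.png

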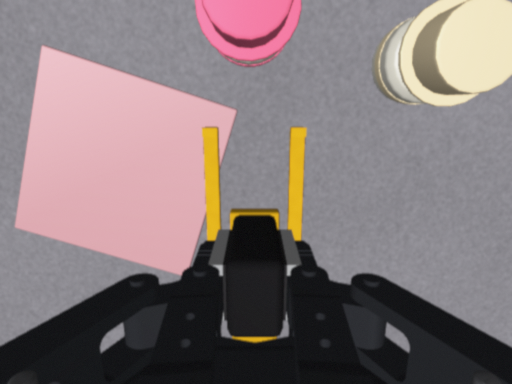

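View pics/scene4.png

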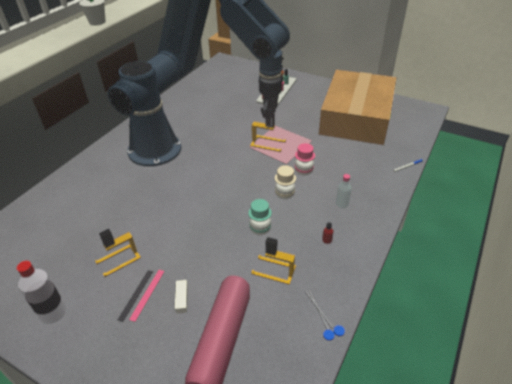

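Run:
```python
from h import *
s=load('wrist'); P=pts(s); Z=P[...,2]; hs=cv2.cvtColor(s['img'],cv2.COLOR_RGB2HSV); d=s['range_z']>0
m=d&(hs[...,0]>12)&(hs[...,0]<32)&(hs[...,1]>140); v,u=np.nonzero(m)
L=[]
for side in (0,1):
    k=((u>255)==side)&(v<200)&(v>120)
    q=P[v[k],u[k]]; print('z med, front, back',np.median(q[:,2]),np.median(q[v[k]<150][:,2]),np.median(q[v[k]>185][:,2]))
    pp=np.array([ray(s,a,b,.0955) for a,b in zip(u[k],v[k])])
    ax=np.array([np.cos(.168),np.sin(.168)]); rel=pp[:,:2]-[.4409,.1328]
    l=cv2.fitLine(pp[:,:2].astype(np.float32),cv2.DIST_HUBER,0,.001,.001).ravel()
    print(side,np.arctan(l[1]/l[0]),'lat',np.mean(rel@[-ax[1],ax[0]]),'tip',(rel@ax).max())
m=d&(abs(Z)<.02)&(hs[...,0]>160)&(hs[...,1]>30); m=m.astype(np.uint8)
c=max(cv2.findContours(m,cv2.RETR_EXTERNAL,cv2.CHAIN_APPROX_NONE)[0],key=cv2.contourArea)
for u,v in [(41,45),(236,109),(15,227),(184,276)]: print('mat corner',ray(s,u,v,.004).round(4))
```

```text
z med, front, back 0.09550732357598161 0.09616117952783593 0.09536352668063647
0 0.17716375 lat 0.028478930328350284 tip 0.049127928181084954
z med, front, back 0.09528333428377025 0.09592857728846688 0.09527406006185235
1 0.16781378 lat -0.02906661617494467 tip 0.04914821091044011
mat corner [0.5212 0.3342 0.004 ]
mat corner [0.4962 0.1584 0.004 ]
mat corner [0.3457 0.359  0.004 ]
mat corner [0.3198 0.1859 0.004 ]
```

```bash
python3 -m crank '[0,6,3,-10,0, 0,8,4,-25,0, 0,8,4,-38,0, 0,8,4,-38,0, 0,8,4,-38,0, 0,18,6,-38,0, 0,30,8,-38,0, 0,42,10,-38,0, 0,42,10,-38,0, 0,42,10,-38,0]'
python3 - <<'E'
from h import *
for n in ['wrist','scene']:
  s=snap(n); 
  if n=='scene': save(cv2.resize(s['img'][80:240,200:360],None,fx=4,fy=3.75,interpolation=cv2.INTER_CUBIC)[:600],'scene5')
  else: save(s['img'],'wrist5')
st=manip.sense(); print(st['tcp_pos'],st['force'])
E
```

```text
t: 7.35
tcp_pos: [0.4825, 0.1438, 0.1641]
tool_rot: [-0.704, -0.06, 0.705, -0.06]
force: [-0.0, -0.6, -2.6]
finger_gap: 0.225
[0.48225439 0.14372693 0.16413912] [-0.57447301  0.35282931 -2.176529  ]
```

View pics/wrist5.png

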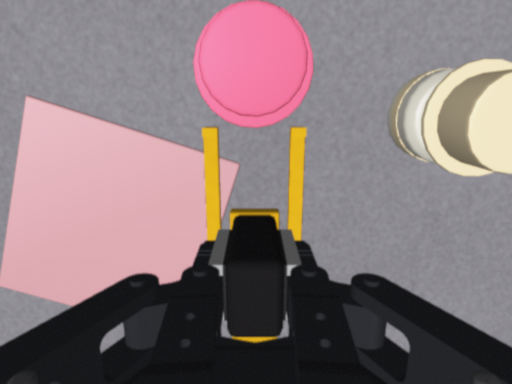

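View pics/scene5.png

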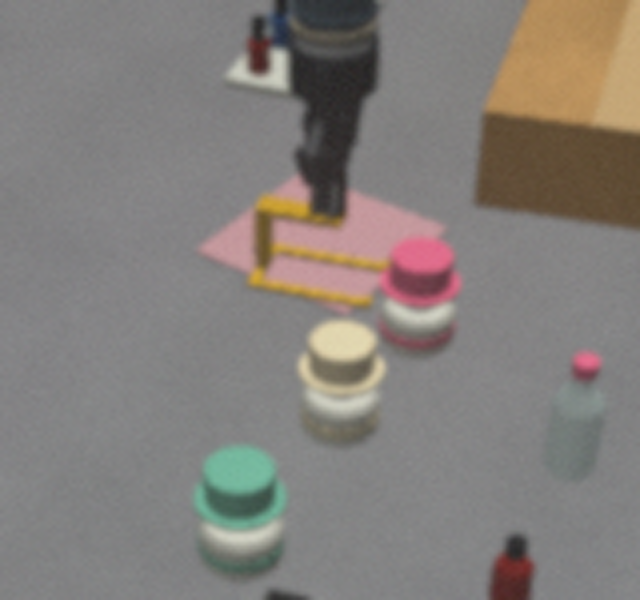

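```bash
python3 -m crank '[0,8,1.5,0,0, 0,20,3,0,0, 0,32,5,0,0, 0,44,7,0,0, 0,56,9,0,0, 0,68,11,0,0, 0,78,13,0,0, 0,84,14,0,0, 0,84,14,0,0, 0,84,14,0,0]'
python3 - <<'E'
from h import *
for n in ['wrist','scene','top']:
  s=snap(n); 
  if n=='scene': save(cv2.resize(s['img'][80:240,200:360],None,fx=4,fy=3.75,interpolation=cv2.INTER_CUBIC)[:600],'scene6')
  else: save(s['img'],n+'6')
st=manip.sense(); print(st['tcp_pos'],st['force'])
E
```

```text
t: 8.7
tcp_pos: [0.5663, 0.1577, 0.1642]
tool_rot: [-0.704, -0.06, 0.705, -0.06]
force: [0.8, 0.2, -2.3]
finger_gap: 0.223
[0.56649365 0.15774602 0.16431069] [ 0.19497188  0.69188034 -1.76362799]
```

View pics/wrist6.png

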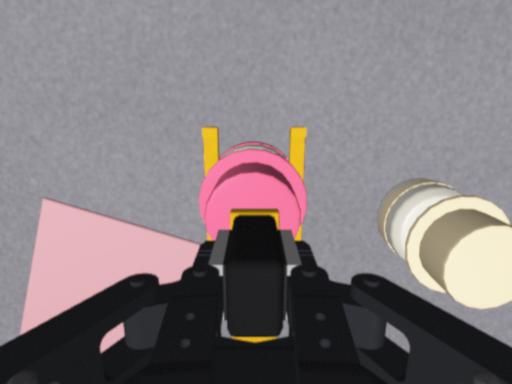

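View pics/scene6.png

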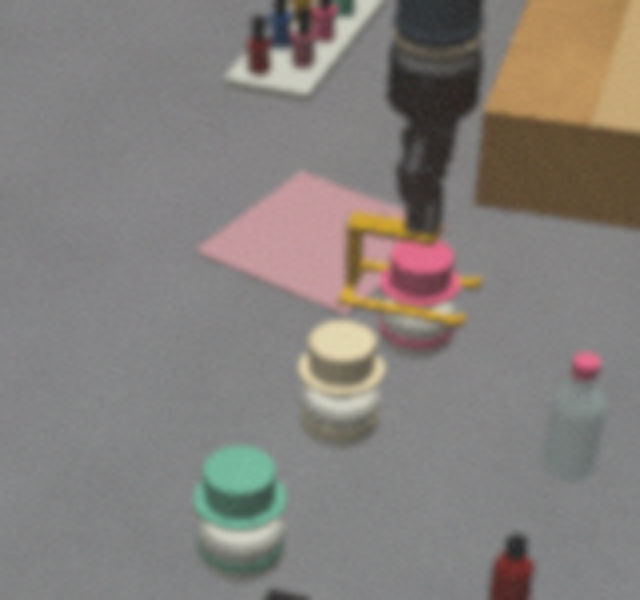

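```bash
python3 -m crank '[0,0,0,3,0, 0,0,0,6,0, 0,0,0,8,0, 0,0,0,10,0, 0,0,0,12,0, 0,0,0,14,0, 0,0,0,16,0, 0,0,0,18,0, 0,0,0,20,0, 0,0,0,22,0]' 110
python3 -m crank '[0,0,0,3,0, 0,0,0,6,0, 0,0,0,9,0, 0,0,0,13,0, 0,0,0,17,0, 0,0,0,22,0, 0,0,0,27,0, 0,0,0,32,0, 0,0,0,36,0, 0,0,0,38,0]'
python3 - <<'E'
from h import *
for n in ['wrist','scene','top']:
  s=snap(n); 
  if n=='scene': save(cv2.resize(s['img'][80:240,200:360],None,fx=4,fy=3.75,interpolation=cv2.INTER_CUBIC)[:600],'scene7')
  else: save(s['img'],n+'7')
st=manip.sense(); print(st['tcp_pos'],st['force'])
E
```

```text
t: 10.1
tcp_pos: [0.5672, 0.1578, 0.1875]
tool_rot: [0.705, 0.06, -0.704, 0.06]
force: [0.2, -0.2, -3.0]
finger_gap: 0.221
t: 11.35
tcp_pos: [0.5671, 0.1578, 0.2247]
tool_rot: [0.705, 0.06, -0.704, 0.06]
force: [0.0, 0.4, -2.1]
finger_gap: 0.224
[0.5669409  0.15774203 0.22433895] [-0.44724383 -0.18925878 -3.12186725]
```

View pics/wrist7.png

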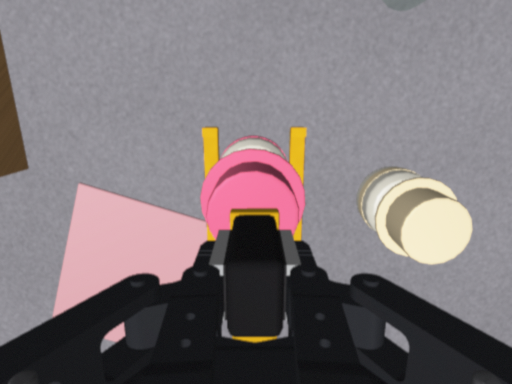

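View pics/scene7.png

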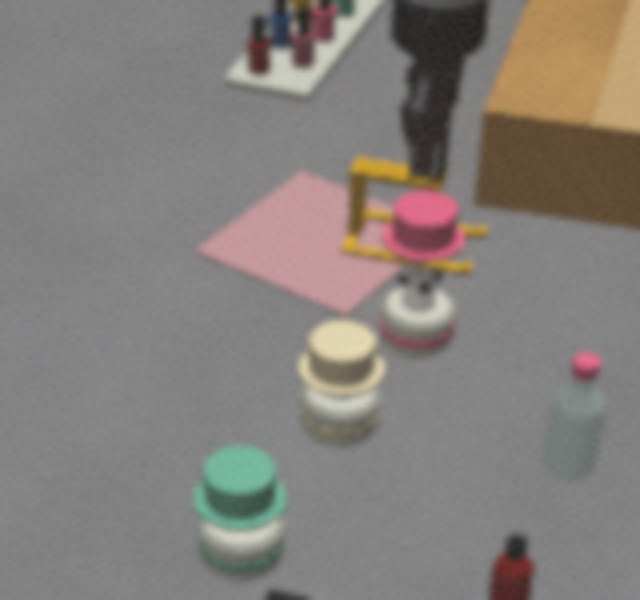

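```bash
python3 -m crank '[0,0,0,4,0, 0,0,0,10,0, 0,0,0,15,0, 0,0,0,16,0, 0,-2,2,16,0, 0,-7,5,16,0, 0,-14,10,16,0, 0,-22,16,16,0, 0,-31,22,16,0, 0,-39,29,16,0]'
python3 -m crank '[0,-9,6.5,0,0, 0,-18,13,0,0, 0,-27,19.5,0,0, 0,-36,26.5,0,0, 0,-46,33.5,0,0, 0,-56,41,0,0, 0,-65,48,0,0, 0,-75,55,0,0, 0,-83,61,0,0, 0,-89,66,0,0]'
python3 -m crank '[0,-6,4,0,0, 0,-9,6,0,0, 0,-11,7,0,0, 0,-11,7,0,0, 0,-11,7,0,0]'
python3 - <<'E'
from h import *
for n in ['wrist','scene','top']:
  s=snap(n); 
  if n=='scene': save(cv2.resize(s['img'][80:240,200:360],None,fx=4,fy=3.75,interpolation=cv2.INTER_CUBIC)[:600],'scene8')
  else: save(s['img'],n+'8')
s=load('wrist')
for u,v in [(0,0)]: pass
st=manip.sense(); print(st['tcp_pos'],st['force'])
E
```

```text
t: 12.75
tcp_pos: [0.5271, 0.1873, 0.2403]
tool_rot: [-0.704, -0.06, 0.705, -0.06]
force: [0.2, 1.0, -2.6]
finger_gap: 0.22
t: 14.0
tcp_pos: [0.4384, 0.2531, 0.2403]
tool_rot: [0.705, 0.06, -0.705, 0.06]
force: [0.2, -0.4, -3.8]
finger_gap: 0.222
t: 14.62
tcp_pos: [0.4282, 0.2597, 0.2403]
tool_rot: [0.705, 0.06, -0.704, 0.06]
force: [0.9, 0.2, -2.5]
finger_gap: 0.224
[0.42813149 0.2596541  0.24029902] [-1.39456934  0.85163153 -3.46404087]
```

View pics/wrist8.png

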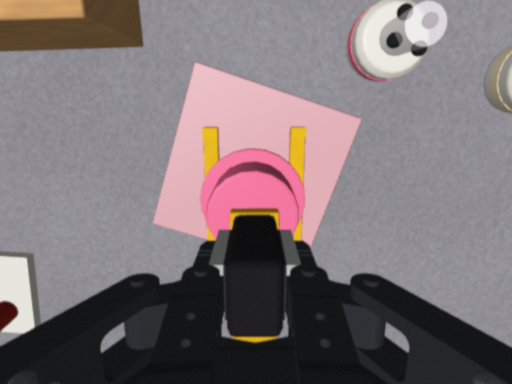

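View pics/scene8.png

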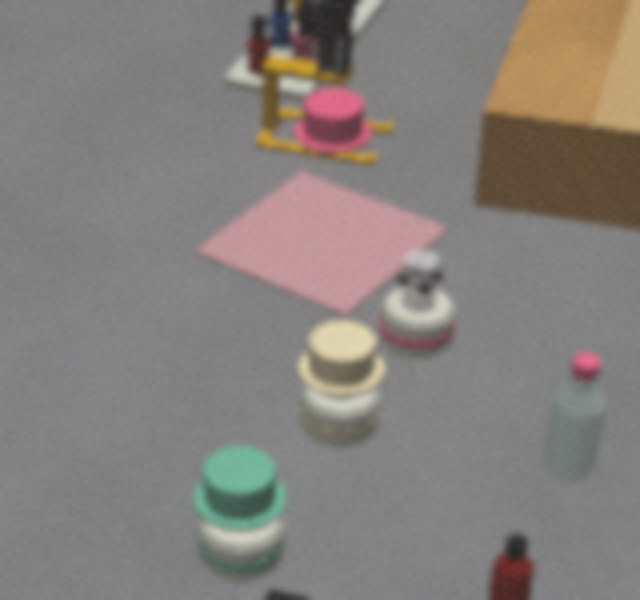

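View pics/top8.png

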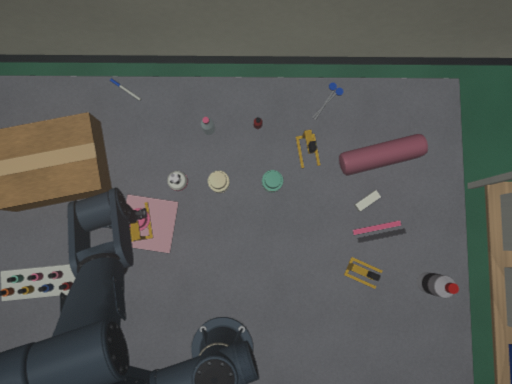

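```bash
python3 - <<'E'
from h import *
s=load('wrist'); a,b,c=[ray(s,u,v,.004) for u,v in [(360,119),(153,222),(195,63)]]; print(a,b,c,(a+b)/2)
E
python3 -m crank '[0,0,0,-4,0, 0,0,0,-12,0, 0,0,0,-24,0, 0,0,0,-38,0, 0,0,0,-54,0, 0,0,0,-70,0, 0,0,0,-85,0, 0,0,0,-98,0, 0,0,0,-107,0, 0,0,0,-112,0]'
python3 -m crank '[0,0,0,-3,0, 0,0,0,-5,0, 0,0,0,-7,0, 0,0,0,-8,0, 0,0,0,-8,0, 0,0,0,-8,0]'
python3 - <<'E'
from h import *
for n in ['wrist','scene']:
  s=snap(n); 
  if n=='scene': save(cv2.resize(s['img'][80:240,200:360],None,fx=4,fy=3.75,interpolation=cv2.INTER_CUBIC)[:600],'scene9')
  else: save(s['img'],n+'9')
st=manip.sense(); print(st['tcp_pos'],st['force'])
E
```

```text
[0.49492293 0.15938559 0.004     ] [0.3464877  0.35963829 0.004     ] [0.52019837 0.33387481 0.004     ] [0.42070532 0.25951194 0.004     ]
t: 16.02
tcp_pos: [0.4279, 0.2597, 0.1277]
tool_rot: [-0.704, -0.06, 0.705, -0.06]
force: [0.4, 0.5, -2.6]
finger_gap: 0.218
t: 16.77
tcp_pos: [0.428, 0.2598, 0.1204]
tool_rot: [0.705, 0.06, -0.704, 0.06]
force: [-0.1, 0.9, -3.5]
finger_gap: 0.221
[0.42802928 0.25975781 0.12038672] [-0.10631101  0.20583085 -2.00359716]
```

View pics/wrist9.png

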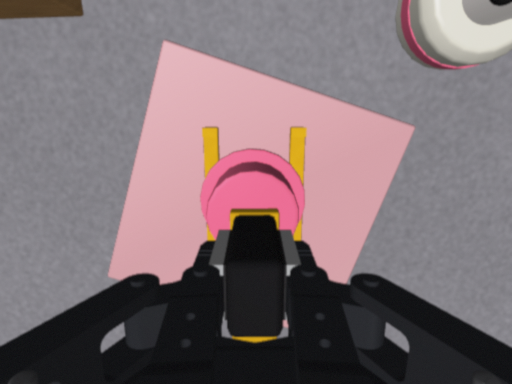

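View pics/scene9.png

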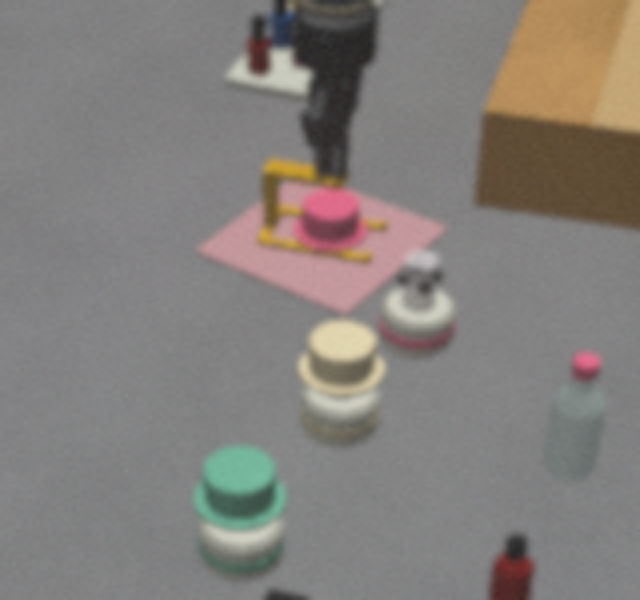

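Lid still centred on the fork, puller over the mat, about 4 mm to go. Creep down until the force changes.

```bash
python3 -m crank '[0,0,0,-1,0, 0,0,0,-2,0, 0,0,0,-3,0, 0,0,0,-3.5,0, 0,0,0,-3.5,0]'
python3 -m crank '[0,0,0,-0.3,0, 0,0,0,-0.6,0, 0,0,0,-0.6,0]'
```

```text
t: 17.5
tcp_pos: [0.4279, 0.2597, 0.1167]
tool_rot: [-0.705, -0.06, 0.705, -0.06]
force: [-0.2, -0.3, -2.5]
finger_gap: 0.224
t: 17.88
tcp_pos: [0.4281, 0.2598, 0.1166]
tool_rot: [0.705, 0.06, -0.704, 0.06]
force: [-0.8, 0.8, 3.2]
finger_gap: 0.221
```

```bash
python3 -m crank '[0.24,0,0,0,0, 0.27,0,0,0,0, 0.31,0,0,0,0, 0.37,0,0,0,0, 0.45,0,0,0,0, 0.6,0,0,0,0, 0.8,0,0,0,0, 0.8,0,0,0,0]' 20
python3 - <<'E'
from h import *
for n in ['wrist','scene']:
  s=snap(n); 
  if n=='scene': save(cv2.resize(s['img'][80:240,200:360],None,fx=4,fy=3.75,interpolation=cv2.INTER_CUBIC)[:600],'scene10')
  else: save(s['img'],n+'10')
st=manip.sense(); print(st['tcp_pos'],st['force'],st['finger_gap'])
E
```

```text
t: 18.88
tcp_pos: [0.428, 0.2598, 0.1162]
tool_rot: [0.705, 0.06, -0.705, 0.06]
force: [-0.1, -0.4, 0.0]
finger_gap: 0.798
[0.42793611 0.25975872 0.11621635] [ 0.13085971 -0.36838123 -0.60411608] 0.8006983897773825
```

View pics/wrist10.png

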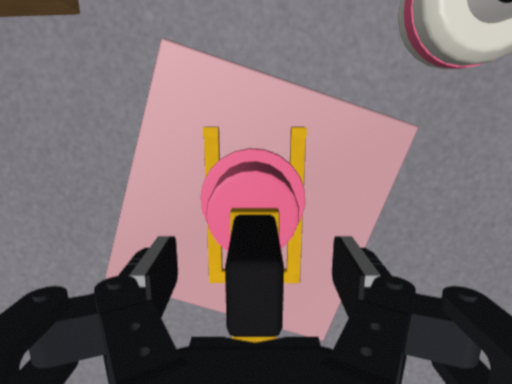

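Released, both pads clear of the handle; retreat straight up.

```bash
python3 -m crank '[0.8,0,0,5,0, 0.8,0,0,15,0, 0.8,0,0,35,0, 0.8,0,0,60,0, 0.8,0,0,90,0, 0.8,0,0,120,0, 0.8,0,0,140,0, 0.8,0,0,140,0, 0.8,0,0,140,0]'
python3 - <<'E'
from h import *
for n in ['wrist','scene','top']:
  s=snap(n); 
  if n=='scene': save(cv2.resize(s['img'][80:240,200:360],None,fx=4,fy=3.75,interpolation=cv2.INTER_CUBIC)[:600],'scene11')
  else: save(s['img'],n+'11')
s=load('wrist');P=pts(s);Z=P[...,2]; hs=cv2.cvtColor(s['img'],cv2.COLOR_RGB2HSV); d=s['range_z']>0
m=d&((hs[...,0]>155)|(hs[...,0]<10))&(hs[...,1]>120)&(np.hypot(P[...,0]-.428,P[...,1]-.26)<.06)
for lo,hi in [(.005,.02),(.035,.06)]:
  q=P[m&(Z>lo)&(Z<hi)]; c,r=cv2.minEnclosingCircle(np.ascontiguousarray(q[:,:2],np.float32)); print(len(q),c,r,np.median(q[:,2]))
q=P[d&(np.hypot(P[...,0]-.428,P[...,1]-.26)<.05)&(Z>.12)&(Z<.15)];print('handle',q.mean(0),np.median(q[:,2]))
s=load('top');P=pts(s);Z=P[...,2];d=s['range_z']>0
for x,y in [(.56,.012),(.563,-.168)]:
    q=P[d&(np.hypot(P[...,0]-x,P[...,1]-y)<.05)&(Z>.092)&(Z<.11)]; print(cv2.minEnclosingCircle(np.ascontiguousarray(q[:,:2],np.float32)),np.median(q[:,2]))
E
```

```text
t: 20.1
tcp_pos: [0.4274, 0.2595, 0.2558]
tool_rot: [-0.704, -0.06, 0.705, -0.06]
force: [-0.4, -0.0, 0.6]
finger_gap: 0.802
804 (0.4285462498664856, 0.2595563530921936) 0.03644634783267975 0.014614744197945312
1473 (0.4288235008716583, 0.26002237200737) 0.028001250699162483 0.04591532510631968
handle [0.43019567 0.25920494 0.13274018] 0.13332560457330123
((0.5601240992546082, 0.012473084032535553), 0.027980025857686996) 0.10035677114924524
((0.5625914335250854, -0.1686202436685562), 0.02766541950404644) 0.100549306462276
```

View pics/wrist11.png

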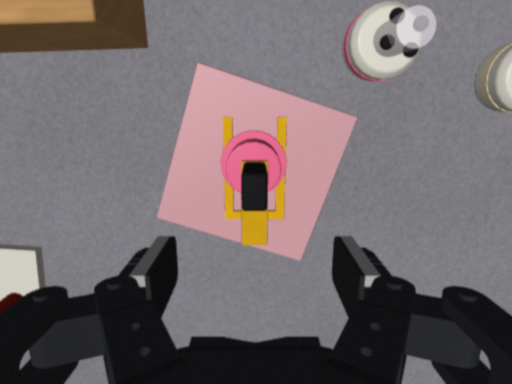

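View pics/scene11.png

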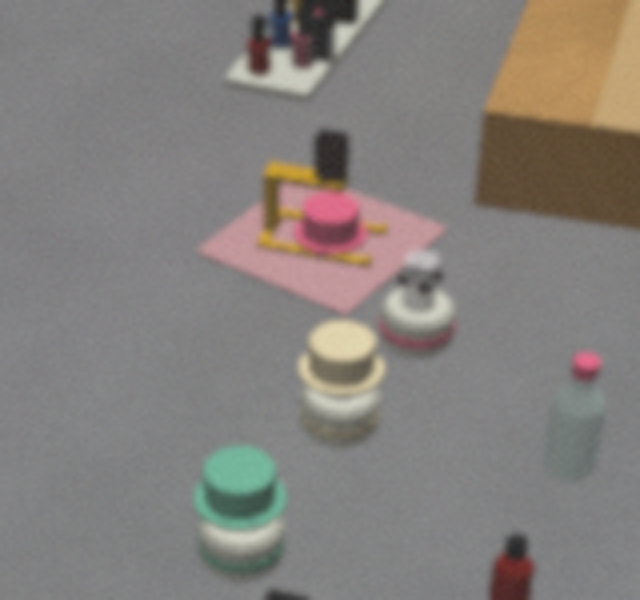

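```bash
python3 -c "
from station import workorder; print(workorder.sign_off())"
```

```text
the job is handed in; nothing more can be done
None
```

The job is done and handed in at about 20 s of the 56 s. I gripped the puller nearest the base (0.45 m away), hooked the pink lid and pulled it straight up until it came off. I then stood the puller on the mat with the lid on its fork, let go and backed straight up.

**Last checks:**
- **Lid:** it is level on the fork, centred within about 1 mm. Its rim top measured about 15 mm up, as expected with the fork on the 4 mm mat.
- **Puller:** it is upright and fully on the mat. Its handle top measured about 133 mm up, against 136 mm expected, the same depth shortfall as at the start (129 mm against 132 mm).
- **Mint and cream lids:** they are within about 1 mm of where they started.
- **Bottles:** I checked these only by eye. They look unmoved.
- **Robot:** the gripper is clear and touching nothing. Wrist force never read above about 5 N, though the readings come only at the end of each move, so the pull-off peak was not seen.

No check failed.

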